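# Hold the flywheel heavy side down

## Robot

A 6-joint arm with a two-finger parallel gripper is mounted at the origin on the work surface. World frame = base frame: x ahead of the robot, y to its left, z up, the work surface at z = 0. Lengths are in m, angles in degrees, forces in N, time in s.
With the tool pointing down it reaches from about 0.4 to 0.825 m from the base axis. Payload 7 kg.
Tool frame: the origin (TCP) lies midway between the tips of the shut fingers; the grasp point (between the pads) lies 19 mm behind it; z points along the fingers, y is the direction in which the jaws open and shut (so a half turn about z gives the same grasp; the last joint's range is limited). The gripper opens to 88 mm and grips with 3 to 60 N. Pads are 19 mm wide; open, the fingers measure 130 mm over their backs; the gripper's body (78 mm by 193 mm) begins 47 mm behind the grasp point.
Start: joints at [89.96, 20.546, 0.682, 0, -70.136, -16.507], TCP at [0.192, 0.647, 0.227] pointing down, gripper open.
Joint ranges: [-176.03, 176.03], [-82.01, 121.73], [-58.28, 71.71], [-173.87, 95.51], [-174.79, -0.11], [-173.66, 173.66]. Speed limits (degrees/s): [136.94, 136.94, 172.46, 180, 180, 180].

## Interface

Orientations are given as a 3x3 rotation matrix whose columns are the frame's x, y, z axes.
In Python, from rig import robot gives the robot as it stands. Calls block until the motion is done:
- robot.goto(position, orientation): joint-space move of the TCP to a pose.
- robot.servo_line(position, ori=None, speed=0.15): straight line of the TCP; ori=None keeps the orientation; speed is the mean speed in m/s.
- robot.movej(angles): joint-space move.
- robot.move_gripper(opening): opening from 0.0 (shut) to 1.0 (fully open); the grip force is fixed at half the most; returns when the fingers have stopped.
- robot.dwell(seconds).
- robot.ik(position, orientation): joint angles nearest the present ones, or None.
- robot.grab_frame(name): name is "scene" or "top" or "wrist"; returns (picture, depth): 400x640x3 uint8, red, green, blue; 400x640 float32, m along the optical axis (not along the pixel's ray), 0 where there is no reading.
- robot.camera_info(name): a dict with "vfov" (degrees; the focal length in pixels is half the picture's height over the tangent of half this angle, whatever the lens; pixels are square), "cx", "cy" (the principal point, pixels), "view" (4x4, takes a point from world to camera coordinates); the wrist camera has in their place "T_tool_cam" (4x4, takes a point from camera to tool coordinates, whose origin is the TCP and whose axes are the flange's). Camera axes: x right, y down, z forward; pixel columns grow to the right and rows downward; lengths in m; the calibration is good to about 2 mm. The wrist camera is an equidistant fisheye: a pixel r from the principal point sees the ray r / f radians off the axis. A picture is of the moment at which its call begins: read the wrist's pose just before it. camera_info takes no time and is no camera call.
A pose or a line that the arm cannot do raises robot.Unreachable and nothing moves.
- robot.job_done(): hands the job in, once; it reports no verdict.
Readings, each from a call of its own:
- robot.read_t(): time.
- robot.read_qpos(): joint angles.
- robot.read_qvel(): joint speeds.
- robot.read_effort(): joint torques, N m.
- robot.read_position(): TCP position.
- robot.read_tcp_rot(): TCP orientation.
- robot.read_force(): force on the tool from outside, world axes, zero at the start.
- robot.read_ft_torque(): the same for the moment, N m.
- robot.read_grip_width(): opening from 0.0 (shut) to 1.0 (fully open).
Only numpy, scipy, OpenCV 4.12 (cv2) and the standard library are available. Lean on these libraries where they do the work, as an engineer would, in place of code of your own. Each camera call takes 0.05 s, during which the arm holds its last target.

## Task

The small grey compressor flywheel on the blue test stand has a counterweight hidden inside it, and its stiff bearing keeps it wherever it is left. Take it by its orange handle, turn it slowly (the handle no faster than half a metre a second) at least half a turn round and feel which side is heavy, then bring the heavy side straight down so that I can mark the top of the rim. Finish while still gripping the handle and holding the wheel still there, and leave the other things on the bench where they are.

Things in the scene. Friction and masses are not known exactly. Their poses are not given: they have to be found in the camera images.
- stand: blue test stand, fixed to the bench; base plate 200 x 180 x 14, a pillar 70 wide and 184 high at its back. Origin: centre of the base's underside. Its x axis is parallel to the axle, from the handle's side to the pillar (away from the robot); y to the left, z up
- axle (a point): centre of the flywheel, on its level axle, 165 above the bench; fixed to the stand, with the stand's axes. The wheel is a solid grey disc 180 across and 22 thick (half either side of this point), in front of the pillar; its hub, 60 across, stands out 12 more towards the handle. It turns endlessly both ways about x. Dry bearing friction about 0.26 N m at any angle, either way
- wheel: the flywheel; origin at its centre, z axis from the handle to the centre. A hidden counterweight, on any side whatever the handle's place, pulls to the bottom with 0.19 N m (x 0.85 to 1.15) x sine of its angle from straight down: the wheel turns lighter as the heavy side goes down, heavier as it rises. After a stop, friction can leave the hand pushed either way. Handle and pin are balanced out
- handle: orange handle: sleeve 20 across, 56 long, free to spin on a 12 mm pin parallel to the axle, towards the robot, 70 from the axle line. Origin: middle of the sleeve, on its centre line, 83 along the axle from the wheel's centre. Starts anywhere on its circle (95 to 235 above the bench). x along the axle. Gripped across from above it can be carried right round without letting go
- screwdriver: red-handled screwdriver, 200 long, lying beside the stand; origin mid-length on its underside, x towards the blade
- wrench: flat steel wrench, 180 long, 8 thick, lying beside the stand; origin mid-length on its underside
- jar: glass jar with brass lid, 66 across, 90 tall; origin centre of its foot
- spool: steel-coloured solder spool standing on end, 60 across, 54 tall; origin centre of its foot
- meter: black multimeter lying flat, 150 x 75 x 40; origin centre of its underside
- bowl: green bowl, 140 across, 50 tall; origin centre of its foot

How it is judged (in metres and radians):
On the way:
1. the wheel is turned about half a turn or more by its handle (distance of handle from where it was at the start of the episode above 0.13 m and contact force between handle and the fingers above 1 N).
At the end, for the whole second after the job is handed in: the hidden counterweight is within 15 degrees of straight below the axle, the wheel is still (handle under 20 mm/s) and the fingers grip its handle (over 2 N) (y of core_c0 in the frame of axle between -0.0142 and 0.0142 m and z of core_c0 in the frame of axle below 0 m and contact force between handle and the fingers above 2 N and linear speed of handle below 0.02 m/s); the arm keeps its last pose, push and grip.
It fails at once if the handle goes faster than half a metre a second (linear speed of handle above 0.55 m/s).
It fails at once if another thing on the bench is shifted by more than 30 mm (distance of any of screwdriver, wrench, jar, spool, meter, bowl from where it was at the start of the episode above 0.03 m).
It also fails if it takes over 72 s, if anything falls off the work surface, if the arm or the gripper's body presses on something with over 40 N, if the wrist force passes 120 N, or if a joint passes its speed limit or range.

## Working session

There is one attempt and no reset: what is moved stays moved. The work goes in short steps, each a Python script; the robot and the scene stay as the last script left them, time stands still between calls to the robot, and variables do not carry over. Pictures are saved under pics/ and viewed, and the job is handed in when it is done.

```bash
ls; mkdir -p pics
python3 - <<'E'
from rig import robot
import cv2
for n in("scene","top","wrist"):
    p,d=robot.grab_frame(n); cv2.imwrite(f"pics/{n}0.png",p[:,:,::-1]); i=robot.camera_info(n); print(n,i)
print(robot.read_t(),robot.read_position(),robot.read_tcp_rot(),robot.read_force(),robot.read_grip_width())
E
```

```text
pics
scene {'vfov': 54.88527614873623, 'cx': 311.046163208652, 'cy': 189.7599623012341, 'view': array([[-0.14841032,  0.98891358, -0.00492969,  0.07059737],
       [ 0.77625009,  0.11340366, -0.62014144, -0.36367712],
       [-0.61270725, -0.09586206, -0.78447453,  1.52854237],
       [ 0.        ,  0.        ,  0.        ,  1.        ]])}
top {'vfov': 43.04350113936069, 'cx': 325.626259653811, 'cy': 202.7696123663931, 'view': array([[-1.85603125e-02, -9.99826858e-01, -1.32977197e-03,
         2.36409522e-02],
       [-9.98754684e-01,  1.86019791e-02, -4.62930641e-02,
         5.61537863e-01],
       [ 4.63097852e-02,  4.68902244e-04, -9.98927016e-01,
         1.66510622e+00],
       [ 0.00000000e+00,  0.00000000e+00,  0.00000000e+00,
         1.00000000e+00]])}
wrist {'vfov': 65.70646984690485, 'cx': 320.01656352259, 'cy': 203.9956704231592, 'T_tool_cam': array([[ 1.23818155e-03, -9.50193933e-01, -3.11656792e-01,
         8.45077689e-02],
       [ 9.99999231e-01,  1.15292070e-03,  4.57818830e-04,
        -2.69958894e-04],
       [-7.57011084e-05, -3.11657119e-01,  9.50194630e-01,
        -1.58117696e-01],
       [ 0.00000000e+00,  0.00000000e+00,  0.00000000e+00,
         1.00000000e+00]])}
0.15 [0.19216033 0.64669553 0.22583508] [[ 9.58557349e-01 -2.84899554e-01 -2.28648160e-04]
 [-2.84899612e-01 -9.58556538e-01 -1.25471286e-03]
 [ 1.38294946e-04  1.26785601e-03 -9.99999187e-01]] [-0.57860776  0.43415404 -0.20124358] 0.9969193379024651
```

View pics/scene0.png

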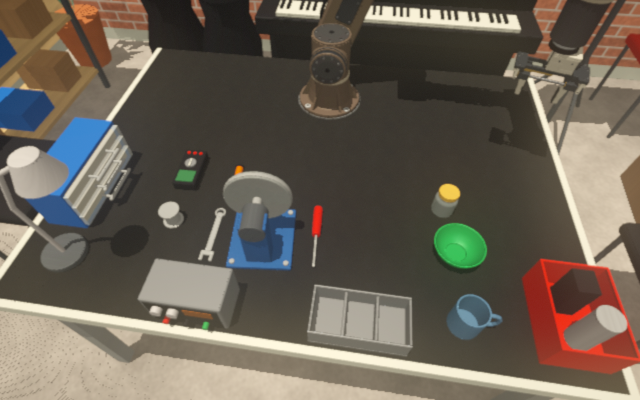

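View pics/top0.png

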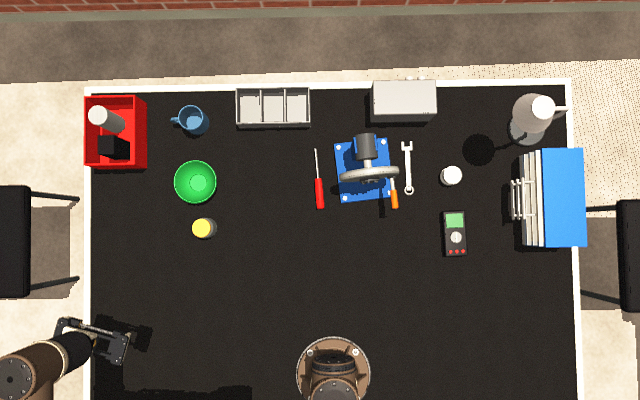

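View pics/wrist0.png

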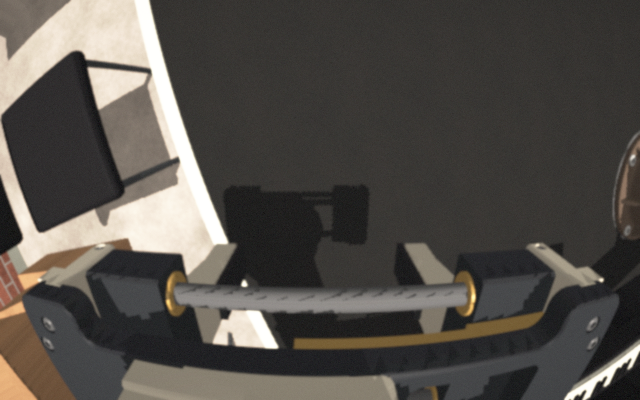

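The scene view shows the stand at about (262,220), with part of the orange handle at (239,171). The top view shows the stand at (365,168), the wheel edge-on at (370,172) and the handle at (394,197), which is the robot's right. Next I'll measure these.

```bash
cat > h.py <<'E'
import numpy as np, cv2
def K(i): return 200/np.tan(np.radians(i['vfov']/2))
def pts(i,d,mask):
    v,u=np.nonzero(mask&(d>0)); z=d[v,u]; f=K(i)
    c=np.stack([(u-i['cx'])/f*z,(v-i['cy'])/f*z,z],1)
    V=i['view']; return (c-V[:3,3])@V[:3,:3]
def ray(i,u,v):
    V=i['view'];f=K(i); r=np.array([(u-i['cx'])/f,(v-i['cy'])/f,1])@V[:3,:3]
    return -V[:3,:3].T@V[:3,3], r/np.linalg.norm(r)
def onz(i,u,v,z):
    o,r=ray(i,u,v); return o+r*(z-o[2])/r[2]
def omask(p):
    h=cv2.cvtColor(p,cv2.COLOR_RGB2HSV); return (h[...,0]>8)&(h[...,0]<20)&(h[...,1]>170)&(h[...,2]>90)
def bmask(p):
    h=cv2.cvtColor(p,cv2.COLOR_RGB2HSV); return (h[...,0]>100)&(h[...,0]<122)&(h[...,1]>130)&(h[...,2]>60)
E
python3 - <<'E'
from rig import robot
from h import *
np.set_printoptions(precision=4,suppress=True)
for n,box in(("top",(130,210,325,402)),("scene",(160,270,222,302))):
    p,d=robot.grab_frame(n); i=robot.camera_info(n)
    m=np.zeros(d.shape,bool); a,b,c,e=box; m[a:b,c:e]=1
    o=omask(p)&m; P=pts(i,d,o); print(n,"orange",len(P),P.min(0),P.max(0),np.median(P,0))
    v,u=np.nonzero(o); print(" px",u.min(),u.max(),v.min(),v.max()); 
    print(" rect",cv2.minAreaRect(np.stack([u,v],1).astype(np.float32)))
    Q=pts(i,d,bmask(p)&m); B=Q[(Q[:,2]<.03)]; print(" base z",np.median(B[:,2]),len(B))
    r=cv2.minAreaRect(B[:,:2].astype(np.float32)); print(" base rect",r)
    A=pts(i,d,m); W=A[(A[:,2]>.16)&(A[:,2]<.29)]
    # wheel: grey points high
    print(" high",len(W),W.min(0),W.max(0))
    T=W[W[:,2]>.24]; print(" top",len(T),T.mean(0) if len(T) else 0)
    cv2.imwrite(f"pics/{n}_crop.png",cv2.resize(p[box[0]-20:box[1]+20,box[2]-20:box[3]+20],None,fx=5,fy=5)[:600,:800,::-1])
print(robot.read_t())
E
```

```text
top orange 110 [ 0.5353 -0.2281 -0.002 ] [ 0.6007 -0.1846  0.1674] [ 0.5599 -0.1933  0.1565]
 px 391 398 189 208
 rect ((393.75390625, 198.53077697753906), (18.605207443237305, 6.573840618133545), 82.87498474121094)
 base z 0.013017028861016803 1818
 base rect ((0.6741656064987183, -0.11525219678878784), (0.21047671139240265, 0.1822895109653473), 5.729083061218262)
 high 1377 [ 0.5324 -0.2071  0.16  ] [ 0.7608 -0.0282  0.2609]
 top 261 [ 0.6395 -0.1159  0.2503]
scene orange 52 [ 0.4177 -0.2679 -0.0009] [ 0.5642 -0.1857  0.1634] [ 0.5467 -0.1955  0.1588]
 px 235 242 165 173
 rect ((238.5, 169.0), (8.0, 7.0), 90.0)
 base z 0.01459167742857161 1614
 base rect ((0.6713210344314575, -0.11513612419366837), (0.19886541366577148, 0.18245616555213928), 5.8888750076293945)
 high 2652 [ 0.5321 -0.2057  0.1601] [ 0.7619 -0.0257  0.2585]
 top 364 [ 0.6424 -0.1145  0.2495]
0.25
```

Run:
```python
from rig import robot
from h import *
import threading,time
np.set_printoptions(precision=4,suppress=True)
allW=[];allO=[]
for n,box in(("top",(130,210,325,402)),("scene",(160,270,222,302))):
    p,d=robot.grab_frame(n); i=robot.camera_info(n)
    m=np.zeros(d.shape,bool); a,b,c,e=box; m[a:b,c:e]=1
    O=pts(i,d,omask(p)&m); O=O[O[:,2]>.14]; print(n,"handle",len(O),np.median(O,0),O.min(0),O.max(0))
    h=cv2.cvtColor(p,cv2.COLOR_RGB2HSV); g=(h[...,1]<50)&m
    W=pts(i,d,g); W=W[(W[:,2]>.19)&(W[:,0]<.69)]
    r=cv2.minAreaRect(W[:,:2].astype(np.float32)); print(" wheel rect",r, "zmax",W[:,2].max())
    B=pts(i,d,bmask(p)&m); B=B[B[:,2]<.03]; r=cv2.minAreaRect(B[:,:2].astype(np.float32)); print(r)
R=np.array([[-.995,-.101,0],[-.101,.995,0],[0,0,-1.]]).T
from scipy.spatial.transform import Rotation as Ro
np.set_printoptions(precision=1)
yaw=np.radians(5.8);ex=np.array([np.cos(yaw),np.sin(yaw),0]);ey=np.array([-ex[1],ex[0],0]);ez=np.array([0,0,1.])
R=np.stack([-ex,ey,-ez],1); c=np.array([.641,-.115,.165])
for a in range(0,360,45):
    t=np.radians(a); P=c-.083*ex+.07*(np.sin(t)*ey+np.cos(t)*ez)-.019*ez
    print(a,robot.ik(P,R))
print(robot.ik([.45,-.05,.35],R),robot.ik([.555,-.19,.26],R))
```

```text
top handle 107 [ 0.5603 -0.1931  0.1564] [ 0.5355 -0.2035  0.145 ] [ 0.5934 -0.1849  0.1674]
 wheel rect ((0.6536749601364136, -0.11379684507846832), (0.07805757969617844, 0.16916970908641815), 16.75078010559082) zmax 0.2604551426184128
((0.6737260818481445, -0.11508466303348541), (0.21013283729553223, 0.18201091885566711), 5.869174957275391)
scene handle 45 [ 0.5471 -0.195   0.1589] [ 0.5346 -0.2073  0.1485] [ 0.5639 -0.1858  0.1627]
 wheel rect ((0.6589859127998352, -0.11333723366260529), (0.06480005383491516, 0.17057186365127563), 5.4083662033081055) zmax 0.25865889311810747
((0.6717222332954407, -0.11466462165117264), (0.19576677680015564, 0.18189367651939392), 6.268948554992676)
0 [  7.1  11.3 -13.5   0.  -65.2 -91.3]
45 [ 12.5  10.9 -16.8   0.  -62.2 -96.7]
90 [ 14.7  13.1 -21.1   0.  -55.8 -98.9]
135 [ 12.5  16.6 -23.9   0.  -49.5 -96.7]
180 [  7.1  19.1 -23.4   0.  -47.5 -91.3]
225 [  2.   19.2 -20.    0.  -50.9 -86.2]
270 [ -0.1  17.  -15.7   0.  -57.3 -84.1]
315 [  2.   13.8 -13.1   0.  -63.1 -86.2]
[  18.7   -4.6  -13.3    0.   -81.3 -102.9] [  0.2  11.1  -7.9   0.  -71.  -84.4]
```

View pics/top_crop.png

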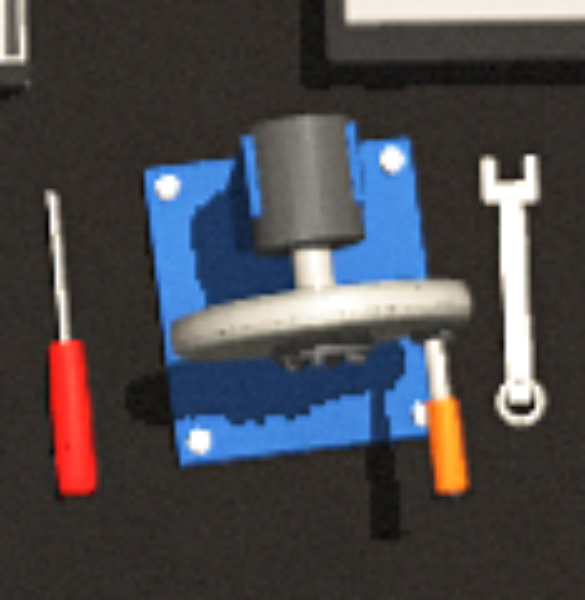

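The crop shows the sleeve from (428,400) to (468,492), clear of both the wrench and the wheel rim. The two cameras agree on the handle to about 2 mm. I'll move to a waypoint, check it with the wrist camera, and test whether readings can be taken during a motion.

```bash
cat >> h.py <<'E'
yaw=np.radians(5.9);ex=np.array([np.cos(yaw),np.sin(yaw),0]);ey=np.array([-ex[1],ex[0],0]);ez=np.array([0,0,1.])
R=np.stack([-ex,ey,-ez],1)
def wproj(i,pos,rot,u,v):
    f=K(i);dx,dy=u-i['cx'],v-i['cy'];r=np.hypot(dx,dy);th=r/f
    c=np.array([np.sin(th)*dx/r,np.sin(th)*dy/r,np.cos(th)]);T=i['T_tool_cam']
    return pos+rot@T[:3,3], rot@T[:3,:3]@c
E
python3 - <<'E'
from rig import robot
from h import *
import threading,time
np.set_printoptions(precision=4,suppress=True)
log=[];stop=False
def mon():
    while not stop:
        try: log.append((robot.read_t(),robot.read_position()[0]))
        except Exception as e: log.append(repr(e))
        time.sleep(.02)
t=threading.Thread(target=mon);t.start()
robot.goto([.47,-.12,.33],R)
stop=True;t.join();print(len(log),log[::max(1,len(log)//6)])
obs=[]
def look(k):
    pos,rot=robot.read_position(),robot.read_tcp_rot();p,d=robot.grab_frame("wrist");i=robot.camera_info("wrist")
    cv2.imwrite(f"pics/w{k}.png",p[:,:,::-1])
    n,l,s,ce=cv2.connectedComponentsWithStats(omask(p).astype(np.uint8))
    for j in range(1,n):
        if s[j,4]>80: print(k,s[j],ce[j],wproj(i,pos,rot,*ce[j]))
look(1)
robot.goto([.54,-.19,.27],R); look(2)
print(robot.read_t(),robot.read_position(),robot.read_force())
E
```

```text
1 [(0.35, np.float64(0.4702579069518993))]
2 [306 197  16  13 147] [313.8639 203.1769] (array([ 0.4562, -0.1987,  0.427 ]), array([ 0.3046,  0.0122, -0.9524]))
3.875 [ 0.5402 -0.19    0.2698] [ 0.1619 -0.7529 -0.0971]
```

View pics/w1.png

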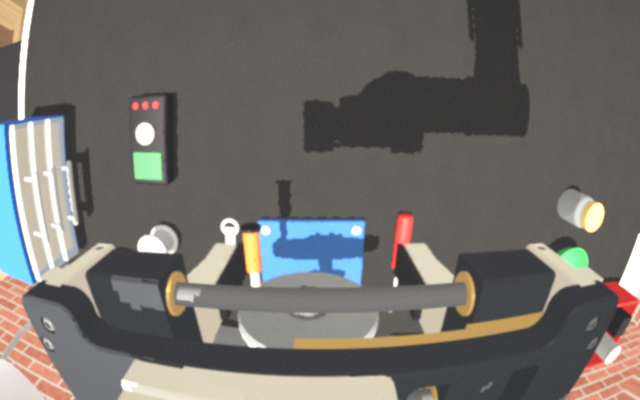

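View pics/w2.png

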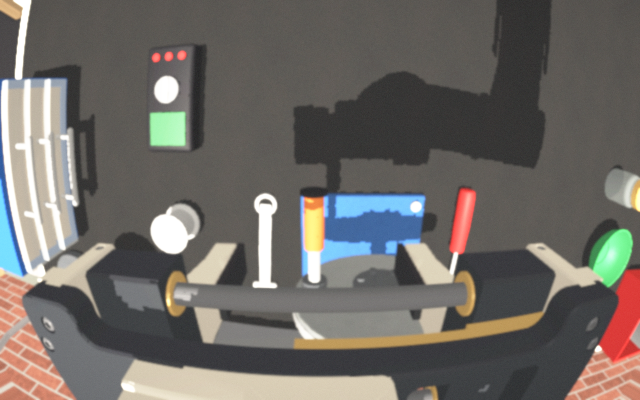

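Wrist view 1 shows the sleeve spanning about (250,232)–(252,272). View 2 shows it at (313,192)–(314,250), central between the fingers, with the wheel below and behind it. I'll triangulate the middle of the sleeve from these two views.

Run:
```python
from rig import robot
from h import *
np.set_printoptions(precision=4,suppress=True)
i=robot.camera_info("wrist")
S=[]
for k,pos,box in((1,[.4702,-.12,.33],(225,285,235,270)),(2,[.5402,-.19,.2698],(180,262,296,332))):
    p=cv2.imread(f"pics/w{k}.png")[:,:,::-1].copy();h=cv2.cvtColor(p,cv2.COLOR_RGB2HSV)
    m=(h[...,0]>5)&(h[...,0]<25)&(h[...,1]>120)&(h[...,2]>60);q=np.zeros_like(m);a,b,c,e=box;q[a:b,c:e]=m[a:b,c:e]
    v,u=np.nonzero(q);print(k,len(v),u.min(),u.max(),v.min(),v.max());S.append((np.array(pos),u,v))
def tri(rs):
    A=0;b=0
    for o,r in rs: M=np.eye(3)-np.outer(r,r);A=A+M;b=b+M@o
    x=np.linalg.solve(A,b);return x,[np.linalg.norm((np.eye(3)-np.outer(r,r))@(x-o)) for o,r in rs]
for nm,fn in(("near",lambda v:np.percentile(v,1)),("far",lambda v:np.percentile(v,99)),("mid",lambda v:(np.percentile(v,1)+np.percentile(v,99))/2)):
    rs=[]
    for pos,u,v in S:
        vv=fn(v);uu=u[abs(v-vv)<4].mean();rs.append(wproj(i,pos,R,uu,vv))
    print(nm,tri(rs))
```

```text
1 300 242 260 232 272
2 502 305 323 196 249
near (array([ 0.5376, -0.1961,  0.1548]), [np.float64(0.0005102189827265228), np.float64(0.0005102189827265496)])
far (array([ 0.5754, -0.1879,  0.1816]), [np.float64(0.0008994317027501733), np.float64(0.0008994317027502097)])
mid (array([ 0.5571, -0.1912,  0.1676]), [np.float64(0.0008056701356378732), np.float64(0.0008056701356378776)])
```

Heights and lateral positions agree: the sleeve axis is at about (0.564, -0.193, 0.157). Now I'll grasp it.

Run:
```python
from rig import robot
from h import *
np.set_printoptions(precision=4,suppress=True)
robot.goto([.561,-.193,.25],R)
f0=[robot.read_force()]; 
robot.servo_line([.561,-.193,.138],speed=.12)
for _ in range(5): robot.dwell(.02);f0.append(robot.read_force())
print(np.array(f0))
robot.move_gripper(0.0)
for _ in range(4):
    robot.dwell(.03);print(robot.read_t(),robot.read_grip_width(),robot.read_force(),robot.read_ft_torque(),robot.read_position())
p,d=robot.grab_frame("wrist");cv2.imwrite("pics/w3.png",p[:,:,::-1])
```

```text
[[ 0.0892  0.0702 -0.9843]
 [ 0.7969  0.5952  0.5117]
 [ 0.0434  0.6998 -0.3181]
 [ 0.0858 -0.5503 -0.1492]
 [-0.1527  0.6821  0.3178]
 [ 0.7975  0.2101 -0.2529]]
6.4083 0.21225183944468395 [ 0.6066 -7.4611 -0.4067] [-2.5409 -0.3831  0.0064] [ 0.5611 -0.1943  0.1382]
6.4417 0.21827707444655922 [ 0.031  -6.5944  0.486 ] [-2.5839 -0.353   0.033 ] [ 0.5611 -0.1944  0.1382]
6.475 0.2140202930042452 [ 0.1283 -7.1147 -0.2991] [-2.5476 -0.4036 -0.0405] [ 0.5611 -0.1944  0.1382]
6.5083 0.22156574324679565 [ 0.9947 -7.9162 -1.0077] [-2.5593 -0.3694 -0.0065] [ 0.5611 -0.1944  0.1382]
```

View pics/w3.png

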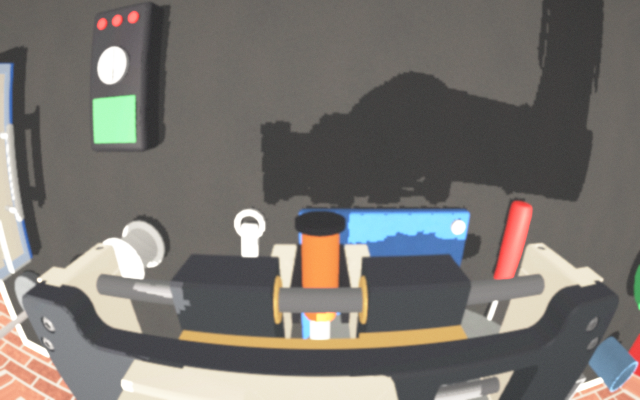

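The grasp holds: the sleeve is between the pads, with the picture centred at about (320,265). The arm is compliant at about 5 N/mm, so positions read back at the TCP also trace the true circle. I'll start turning upward in small chords and log forces.

```bash
cat >> h.py <<'E'
import json,os
L0,ZC,RAD=-.1815,.1465,.0700
XA=.561*ex[0]-.1944*ex[1]
def cmd(phi,L=L0,zc=ZC,r=RAD):
    a=np.radians(phi);return XA*ex+(L+r*np.sin(a))*ey+(zc+r*np.cos(a))*ez
def sample(robot,n=6,dt=.012):
    F=[];T=[]
    for _ in range(n): robot.dwell(dt);F.append(robot.read_force());T.append(robot.read_ft_torque())
    return np.mean(F,0),np.mean(T,0)
def sweep(robot,phis,speed=.05,tag="a",L=L0,zc=ZC,r=RAD):
    out=[]
    for ph in phis:
        robot.servo_line(cmd(ph,L,zc,r),speed=speed)
        F,T=sample(robot);p=robot.read_position()
        lat,z=p@ey,p[2];a=np.arctan2(lat-L,z-zc)
        tan=np.array([np.cos(a),-np.sin(a)]);rad=np.array([np.sin(a),np.cos(a)])
        f=np.array([F@ey,F[2]]);rr=np.hypot(lat-L,z-zc)
        # Ftan: force BY hand on handle along +phi = -f.tan
        rec=dict(tag=tag,cmd=ph,phi=np.degrees(a),t=robot.read_t(),lat=lat,z=z,fl=f[0],fz=f[1],fx=float(F@ex),ft=-f@tan,fr=-f@rad,r=rr,T=list(map(float,T)))
        out.append({k:(v if isinstance(v,(str,list)) else float(v)) for k,v in rec.items()})
        print("%6.1f phi %7.2f r %.4f hand_t %6.2f hand_r %6.2f fx %5.2f t %.2f"%(ph,rec['phi'],rr,rec['ft'],rec['fr'],rec['fx'],rec['t']))
    old=json.load(open('log.json')) if os.path.exists('log.json') else []
    json.dump(old+out,open('log.json','w'));return out
E
python3 - <<'E'
from rig import robot
from h import *
p=robot.read_position();print(p@ey-L0,p[2]-ZC)
o=sweep(robot,range(-90,-20,10),tag="up")
print(robot.read_grip_width())
E
```

```text
-0.06953037250049576 -0.008273504886729455
 -90.0 phi  -89.40 r 0.0710 hand_t  -4.00 hand_r  -5.49 fx -1.78 t 6.93
 -80.0 phi  -79.22 r 0.0721 hand_t  -4.13 hand_r -10.52 fx -2.41 t 7.38
 -70.0 phi  -69.20 r 0.0732 hand_t  -4.06 hand_r -14.28 fx -3.75 t 7.82
 -60.0 phi  -59.33 r 0.0742 hand_t  -4.73 hand_r -18.12 fx -4.94 t 8.26
 -50.0 phi  -49.60 r 0.0750 hand_t  -4.64 hand_r -21.38 fx -7.00 t 8.70
 -40.0 phi  -39.99 r 0.0757 hand_t  -4.23 hand_r -23.67 fx -8.27 t 9.14
 -30.0 phi  -30.44 r 0.0761 hand_t  -3.62 hand_r -27.20 fx -9.88 t 9.58
0.21813507400095478
```

The radius grows towards the top, so my assumed centre is too low. I'll fit it from the positions traced.

Run:
```python
from h import *
from scipy.optimize import least_squares
l=json.load(open('log.json'));P=np.array([[a['lat'],a['z']] for a in l]);P0=np.vstack([[L0-.06953,ZC-.00827],P])
for fr in(0,1):
    s=least_squares(lambda q:np.hypot(P0[:,0]-q[0],P0[:,1]-q[1])-(q[2] if fr else .07),[L0,ZC,.07]);print(s.x,s.fun*1e3)
c=least_squares(lambda q:np.hypot(P[:,0]-q[0],P[:,1]-q[1])-.07,[L0,ZC]).x;print(c)
for a,p in zip(l,P):
    v=p-c;v/=np.linalg.norm(v);f=-np.array([a['fl'],a['fz']]);print(np.degrees(np.arctan2(v[0],v[1])),"tan",f@[v[1],-v[0]],"rad",f@v)
```

```text
[-0.18268636  0.15299223  0.07      ] [-0.08021052  0.03646849  0.02440977  0.00866514  0.02632063  0.0163886
 -0.00760505 -0.04122226]
[-0.18307627  0.15315215  0.06961071] [-3.78701448e-02  5.05493384e-02  9.86265964e-03 -2.10546216e-02
 -4.63167688e-03 -1.91492863e-03  8.35592788e-05  4.97583256e-03]
[-0.18272175  0.15294424]
-94.6708320335189 tan -4.491923529157997 rad -5.102897442945102
-84.22290927881963 tan -5.033801711540376 rad -10.11939867753544
-73.78139568292669 tan -5.188704273475364 rad -13.908218626151367
-63.35827784294491 tan -5.9959375646322695 rad -17.74133410633028
-52.971180797588275 tan -5.890753184324711 rad -21.075140244408235
-42.61409814867143 tan -5.308696473180573 rad -23.44869531042741
-32.25401129191037 tan -4.474004764939414 rad -27.074590336673772
```

The fit is good (residuals under 0.1 mm): the TCP circle centre is at lateral -0.1827, z 0.1530. I'll continue with the corrected centre.

```bash
sed -i 's/^L0,ZC,RAD=.*/L0,ZC,RAD=-.1829,.1530,.0697/' h.py; rm log.json
python3 - <<'E'
from rig import robot
from h import *
p=robot.read_position();print(p@ex-XA)
o=sweep(robot,[-32,-25,-15,-5,5,15,25,35,45],tag="up2")
E
```

```text
0.00017788648848393596
 -32.0 phi  -31.60 r 0.0703 hand_t  -5.48 hand_r  -6.73 fx -2.52 t 9.90
 -25.0 phi  -24.57 r 0.0703 hand_t  -4.74 hand_r  -7.51 fx -2.97 t 10.27
 -15.0 phi  -14.48 r 0.0704 hand_t  -4.27 hand_r  -8.61 fx -3.15 t 10.71
  -5.0 phi   -4.44 r 0.0704 hand_t  -3.38 hand_r  -9.03 fx -3.04 t 11.15
   5.0 phi    5.65 r 0.0703 hand_t  -2.77 hand_r  -8.34 fx -2.76 t 11.59
  15.0 phi   15.77 r 0.0703 hand_t  -2.17 hand_r  -8.66 fx -2.68 t 12.03
  25.0 phi   25.93 r 0.0703 hand_t  -2.08 hand_r  -7.65 fx -2.27 t 12.47
  35.0 phi   36.05 r 0.0703 hand_t  -3.10 hand_r  -6.78 fx -1.15 t 12.92
  45.0 phi   45.94 r 0.0702 hand_t  -2.59 hand_r  -5.59 fx -0.25 t 13.36
```

While stopped, the handle sits about 0.6 mm ahead of the command. Wheel inertia overshoots at each stop and leaves the hand pushed backwards, as the task warned. I'll test slow creeps forward and back to reach the true friction limits.

Run:
```python
from rig import robot
from h import *
o=sweep(robot,[47,49,51,53],tag="f",speed=.01)
o=sweep(robot,[51,49,47],tag="b",speed=.01)
```

```text
47.0 phi   47.17 r 0.0702 hand_t   1.71 hand_r  -6.72 fx -2.23 t 13.80
  49.0 phi   49.09 r 0.0702 hand_t   2.05 hand_r  -6.75 fx -1.69 t 14.24
  51.0 phi   51.10 r 0.0702 hand_t   2.53 hand_r  -6.34 fx -1.95 t 14.68
  53.0 phi   53.13 r 0.0702 hand_t   2.61 hand_r  -6.62 fx -2.03 t 15.12
  51.0 phi   51.88 r 0.0702 hand_t  -2.81 hand_r  -6.25 fx -0.22 t 15.57
  49.0 phi   49.97 r 0.0702 hand_t  -2.78 hand_r  -6.14 fx -0.07 t 16.01
  47.0 phi   48.00 r 0.0702 hand_t  -3.22 hand_r  -6.22 fx -0.26 t 16.45
```

```bash
cat >> h.py <<'E'
def probe(robot,start,target,v=.06):
    n=max(1,int(np.ceil(abs(target-start)/12)))
    for ph in np.linspace(start,target,n+1)[1:]: robot.servo_line(cmd(ph),speed=v)
    return sweep(robot,[target+2,target+4],tag="F",speed=.01)+sweep(robot,[target+2,target+0],tag="B",speed=.01)
E
python3 - <<'E'
from rig import robot
from h import *
cur=47
for t in (90,135,180): probe(robot,cur,t);cur=t
print(robot.read_grip_width())
E
```

```text
92.0 phi   91.50 r 0.0698 hand_t   1.99 hand_r  -5.84 fx -0.15 t 18.36
  94.0 phi   93.44 r 0.0698 hand_t   3.07 hand_r  -5.86 fx -0.58 t 18.80
  92.0 phi   91.75 r 0.0698 hand_t  -0.27 hand_r  -5.24 fx  0.26 t 19.24
  90.0 phi   89.80 r 0.0699 hand_t  -0.40 hand_r  -5.37 fx  0.90 t 19.68
 137.0 phi  136.53 r 0.0695 hand_t   4.86 hand_r  -2.39 fx  0.44 t 21.62
 139.0 phi  138.57 r 0.0695 hand_t   4.83 hand_r  -2.81 fx  0.48 t 22.07
 137.0 phi  136.93 r 0.0695 hand_t   1.39 hand_r  -1.91 fx  1.62 t 22.51
 135.0 phi  134.93 r 0.0696 hand_t   0.20 hand_r  -1.04 fx  1.99 t 22.95
 182.0 phi -178.52 r 0.0696 hand_t   5.49 hand_r   4.86 fx  1.08 t 24.89
 184.0 phi -176.46 r 0.0696 hand_t   4.16 hand_r   4.76 fx  1.01 t 25.33
 182.0 phi -177.85 r 0.0696 hand_t  -1.14 hand_r   4.01 fx  1.71 t 25.77
 180.0 phi  179.95 r 0.0696 hand_t  -0.52 hand_r   5.28 fx  1.83 t 26.22
0.21675532622919794
```

Run:
```python
from rig import robot
from h import *
cur=180
for t in (225,270,315): probe(robot,cur,t);cur=t
print(robot.read_grip_width())
from scipy.optimize import least_squares
l=[a for a in json.load(open('log.json')) if a['tag'] in'FBfb']
ph=np.radians([a['phi'] for a in l]);ft=np.array([a['ft'] for a in l]);s=np.array([1 if a['tag'] in 'Ff' else -1 for a in l])
for k in(0,1):
    A=np.stack([np.sin(ph),np.cos(ph),s]+([np.ones_like(ph)] if k else []),1)
    x,*_=np.linalg.lstsq(A,ft,rcond=None);print(x,"phi*",np.degrees(np.arctan2(-x[1],x[0])),"amp",np.hypot(*x[:2]),np.round(ft-A@x,1))
```

```text
227.0 phi -133.76 r 0.0696 hand_t   2.58 hand_r   2.60 fx  4.22 t 28.16
 229.0 phi -131.87 r 0.0697 hand_t   2.72 hand_r   2.15 fx  4.58 t 28.60
 227.0 phi -133.06 r 0.0697 hand_t  -0.94 hand_r   2.74 fx  3.70 t 29.04
 225.0 phi -135.03 r 0.0697 hand_t  -2.16 hand_r   2.79 fx  3.47 t 29.48
 272.0 phi  -88.60 r 0.0698 hand_t  -0.09 hand_r  -4.28 fx  4.46 t 31.43
 274.0 phi  -86.63 r 0.0699 hand_t   0.65 hand_r  -4.70 fx  4.91 t 31.87
 272.0 phi  -88.24 r 0.0699 hand_t  -2.56 hand_r  -4.20 fx  3.88 t 32.31
 270.0 phi  -90.14 r 0.0699 hand_t  -3.24 hand_r  -3.99 fx  3.58 t 32.75
 317.0 phi  -43.23 r 0.0702 hand_t  -0.70 hand_r  -8.44 fx  2.32 t 34.69
 319.0 phi  -41.30 r 0.0702 hand_t  -0.21 hand_r  -8.38 fx  2.85 t 35.13
 317.0 phi  -42.93 r 0.0702 hand_t  -3.76 hand_r  -8.19 fx  1.73 t 35.58
 315.0 phi  -44.88 r 0.0701 hand_t  -4.49 hand_r  -8.15 fx  1.36 t 36.02
0.2202695327235375
[ 1.28664854 -2.12607253  2.11220604] phi* 58.81867098406976 amp 2.485085279962123 [ 0.1  0.4  0.8  0.7 -0.4 -0.3 -0.6 -1.5 -0.5  0.5  0.4  0.3  0.3  1.1
 -0.1  1.3  0.  -1.1 -0.5 -0.1  0.1  0.7 -0.6 -0.9 -0.1  0.9  0.1 -0.4
  0.1  0.8  0. ]
[ 1.27897687 -2.11596266  2.11043472  0.05353074] phi* 58.849468698975045 amp 2.472464324175931 [ 0.1  0.3  0.7  0.7 -0.5 -0.3 -0.7 -1.5 -0.5  0.4  0.4  0.3  0.2  1.
 -0.1  1.2 -0.  -1.1 -0.6 -0.1  0.1  0.6 -0.7 -0.9 -0.1  0.8  0.1 -0.4
  0.1  0.7 -0. ]
```

The fit gives φ* ≈ 59° (handle to the left of top) with amplitude 2.5 N, against an expected 2.3–3.1 N. I'll check it with a slow two-way sweep across that angle.

Run:
```python
from rig import robot
from h import *
for ph in (-33,-21,-9,3,14,24): robot.servo_line(cmd(ph),speed=.06)
f=sweep(robot,[29,39,49,59,69,79,89,94],tag="F2",speed=.016)
b=sweep(robot,[89,79,69,59,49,39,29],tag="B2",speed=.016)
ff={a['cmd']:a for a in f}
for a in b:
    c=ff[a['cmd']];print(a['cmd'],(a['phi']+c['phi'])/2,(a['ft']+c['ft'])/2,(c['ft']-a['ft'])/2)
l=[a for a in json.load(open('log.json')) if a['tag'] in('F','B','f','b','F2','B2')]
ph=np.radians([a['phi'] for a in l]);ft=np.array([a['ft'] for a in l]);s=np.array([1 if a['tag'][0] in 'Ff' else -1 for a in l])
for k in(0,1):
    A=np.stack([np.sin(ph),np.cos(ph),s]+([np.ones_like(ph)] if k else []),1)
    x,*_=np.linalg.lstsq(A,ft,rcond=None);print(x,"phi*",np.degrees(np.arctan2(-x[1],x[0])),"amp",np.hypot(*x[:2]),np.round(ft-A@x,1)[-15:])
```

```text
29.0 phi   29.79 r 0.0702 hand_t   1.10 hand_r  -9.35 fx  1.61 t 38.89
  39.0 phi   39.79 r 0.0702 hand_t   1.99 hand_r  -7.44 fx  2.57 t 39.85
  49.0 phi   49.83 r 0.0702 hand_t   2.29 hand_r  -5.79 fx  2.64 t 40.81
  59.0 phi   59.61 r 0.0701 hand_t   0.88 hand_r  -5.29 fx  4.01 t 41.77
  69.0 phi   69.31 r 0.0701 hand_t   1.96 hand_r  -4.85 fx  3.36 t 42.73
  79.0 phi   79.19 r 0.0700 hand_t   3.30 hand_r  -4.65 fx  3.16 t 43.68
  89.0 phi   89.11 r 0.0699 hand_t   3.52 hand_r  -3.43 fx  3.95 t 44.64
  94.0 phi   94.25 r 0.0698 hand_t   3.23 hand_r  -3.08 fx  3.96 t 45.23
  89.0 phi   89.48 r 0.0699 hand_t  -0.00 hand_r  -3.65 fx  5.15 t 45.81
  79.0 phi   79.68 r 0.0700 hand_t  -1.39 hand_r  -4.05 fx  5.13 t 46.77
  69.0 phi   69.80 r 0.0700 hand_t  -1.77 hand_r  -5.18 fx  5.35 t 47.73
  59.0 phi   59.90 r 0.0701 hand_t  -2.39 hand_r  -6.63 fx  4.71 t 48.68
  49.0 phi   49.97 r 0.0701 hand_t  -3.21 hand_r  -7.65 fx  4.41 t 49.64
  39.0 phi   39.92 r 0.0702 hand_t  -3.61 hand_r  -9.00 fx  3.47 t 50.60
  29.0 phi   29.79 r 0.0702 hand_t  -4.21 hand_r -10.17 fx  2.50 t 51.56
89.0 89.29211413827042 1.7586990533236746 1.7592112141170093
79.0 79.43556117145067 0.9506840922732757 2.3445687870896763
69.0 69.55471005167266 0.09378678138824992 1.8653066086783983
59.0 59.755813879806944 -0.7546993409688838 1.6391799287826379
49.0 49.899976226544695 -0.4634120357736491 2.749084850192098
39.0 39.85225361520183 -0.8106254077535424 2.7987915078947774
29.0 29.79375582759122 -1.5572087144646205 2.6561116253992973
[ 1.24184297 -2.21058018  2.15419352] phi* 60.67392398666911 amp 2.5355154642071693 [ 0.2  0.7  0.6 -1.2 -0.6  0.3  0.2 -0.3  0.9 -0.1 -0.  -0.2 -0.6 -0.6
 -0.8]
[ 1.23944067 -2.21095189  2.15407582  0.00483871] phi* 60.725383662195554 amp 2.5346639677622287 [ 0.2  0.7  0.6 -1.2 -0.6  0.3  0.2 -0.3  0.9 -0.1 -0.  -0.2 -0.6 -0.6
 -0.8]
```

The local zero crossing is at about 62–65° and the global fit gives 60.7°, both well inside ±15°. I'll move to an actual 62°, check, and hand in.

Run:
```python
from rig import robot
from h import *
for ph in (41,53): robot.servo_line(cmd(ph),speed=.05)
sweep(robot,[61.5],tag="end",speed=.02)
robot.dwell(.5);p=robot.read_position();robot.dwell(.3);q=robot.read_position()
print(abs(q-p).max(),robot.read_grip_width(),robot.read_force(),robot.read_t(),np.degrees(np.arctan2(q@ey-L0,q[2]-ZC)))
p,d=robot.grab_frame("top");cv2.imwrite("pics/top_end.png",p[:,:,::-1])
a=cv2.imread("pics/top0.png")
D=np.abs(a[100:290,85:320].astype(int)-p[100:290,85:320,::-1]).max(2);print((D>60).sum())
```

```text
61.5 phi   61.73 r 0.0701 hand_t   1.79 hand_r  -6.79 fx  3.53 t 53.16
2.889674675211895e-05 0.21829041349633432 [2.61886324 5.00032468 4.8192628 ] 53.9583 61.7483957823264
4648
```

View pics/top_end.png

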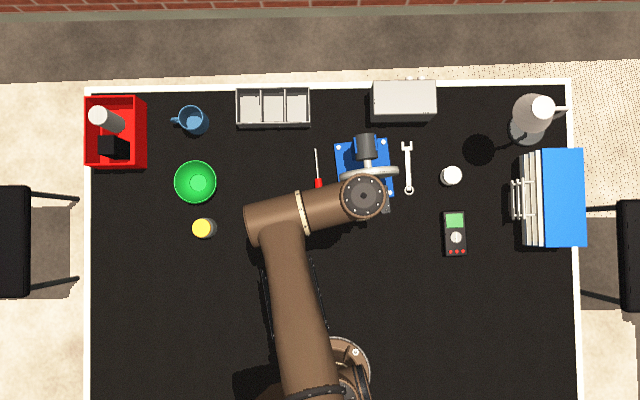

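The final top view shows the bowl (195,181), jar (204,228), wrench (408,168), spool (451,175), meter (455,233) and screwdriver (318,170) where they were at the start. The pixel difference comes from the arm, which now covers part of that region. The handle is still gripped and not moving.

```bash
python3 -c "
from rig import robot
robot.job_done()"
```

```text
the job is handed in; nothing more can be done
```

I handed the job in at about 54 s, with the wheel held still and, by my estimate, its heavy side straight down; no verdict was reported. I took the handle from above, carried it about one and a fifth turns upward and over, and felt the load with slow creeps both ways at seven places. I then swept back and forth once more across the balance point. For your mark, the handle sits about 62° to the robot's left of straight up.

**Where the heavy side is:** the fit over all readings puts it straight down with the handle at 60.7°. The last two-way sweep alone crosses zero nearer 64–68°, so I stopped at 61.7°. I expect it to be within several degrees, against the 15° allowed.

**Last checks:**
- **Still:** the gripper drifted only 0.03 mm in 0.3 s.
- **Grip:** the fingers are closed on the sleeve (opening reading 0.218) at the fixed grip force, and the wrist force was about 7.4 N.
- **Other things:** the bowl, jar, spool, meter and wrench look unmoved in the top view. I only judged this by eye, and the arm hides part of the screwdriver.

**What disagreed:**
- **Grasp height:** my first measurement was about 6.5 mm off, so the first arc loaded the wheel radially with up to 27 N. I corrected the circle from the traced positions.
- **Grip position:** I did not re-grip, so the sleeve sits about 12 mm from the fingertips instead of 19.
- **Friction:** it measured about 0.15 N m, below the stated 0.26. The fitted pull was about 0.18 N m, within its range.

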